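Inspect a bell casting under the shuttered bench light

TASK

Take the small brass bell off the freely turning soldering turntable and set it down upright, without dropping it, in the middle of the round stage in front of the bench light. Then, with the bell let go, slide the light's spring-loaded shutter by its tab to half open, level with the long middle mark, and finish holding it there: do not let go, as the spring would shut it. Leave the other castings on the turntable and the jar, dish and ring mandrel where they are.

Things in the scene. Friction and masses are not known exactly. Their poses are not given: they have to be found in the camera images.
- bell: Brass bell casting, the tallest of the three brass pieces on the turntable: round, 52 mm tall, flared mouth 38 mm across at the bottom (its flare ends 13 mm up), straight waist 26 mm across from 13 to 40 mm up (grip here), small 8 mm stub on top. 70 to 140 g. Origin: centre of its underside; z up.
- turntable: Fixed foot of the soldering turntable; origin under its centre on the bench, z up. On it a pale refractory disc 170 mm across turns almost without friction about the vertical axis; its top is 50 mm above the bench. The disc carries the bell, a ring and an ingot, each about 52 mm from its centre and about 120 degrees apart, in any order.
- ring: Plain brass ring lying flat on the turntable, 40 mm outside, 30 mm inside, 8 mm high. Stays on the turntable. Origin: centre of its underside.
- ingot: Brass ingot on the turntable, 24 x 24 x 18 mm high. Stays on the turntable. Origin: centre of its underside.
- lamp: Bench inspection light, fixed to the bench: base plate 210 mm (its x, from -110 to 100) by 170 mm (y) by 10 mm; grey housing on it from x -105 to -35 mm, y -75 to 75 mm, top 95 mm above the bench; window in its face towards +x. Origin: on the bench under the plate; z up; its yaw gives the direction of the stage (+x) and of the opening shutter (+y).
- stage (a point): Centre of the top of the round steel stage, 60 mm across, 16 mm above the bench; at x 55, y -30 mm in the lamp's frame.
- shutter (a joint): Travel of the steel shutter in m: 0 shut (where its spring keeps it), 0.060 fully open, 0.030 half open; grows as the tab moves along the lamp's +y. The spring pushes it shut with about 3 N at 0, rising evenly to 7.5 N at half and 12 N fully open.
- tab (a point): Centre of the top of the shutter's upright tab, a block 20 mm (lamp x) by 12 mm (lamp y), 40 mm tall above the housing top; its top is 135 mm above the bench. In the lamp's frame at x -38 mm and y -30 mm shut, 0 half open, 30 mm fully open. Brass marks on the housing top beside it show shut (short), half (the long middle one) and open (short) for the middle of the tab.
- jar: Small glass jar with steel lid, 36 mm across, 42 mm tall, between turntable and light. Leave alone. Origin: centre of its underside.
- mandrel: Steel ring mandrel, a tapered post 100 mm tall on a 48 mm foot, at the left or right side. Leave alone. Origin: centre of its underside.
- dish: White ceramic dish, 80 mm across, 28 mm high, at the other side from the mandrel. Leave alone. Origin: centre of its underside.

How it is judged:
By the outcome, as a careful person would: the job done as asked, in the order asked, and still so for the second after the job is handed in, while the arm keeps its last pose, push and grip.
It also fails if it takes over 56 s, if anything falls off the work surface, if the arm or the gripper's body presses on something with over 40 N, if the wrist force passes 120 N, or if a joint passes its speed limit or range.

ROBOT

A 6-joint arm with a two-finger parallel gripper is mounted at the origin on the work surface. World frame = base frame: x ahead of the robot, y to its left, z up, the work surface at z = 0. Lengths are in mm, angles in rad, forces in N, time in s.
With the tool pointing down it reaches from about 275 to 1000 mm from the base axis. Payload 8.4 kg.
Tool frame: the origin (TCP) lies between the finger pads; the fingertips stand 22 mm ahead of it and the grasp point (between the pads) lies 3 mm ahead of it (r.nose_length is the z of the fingertips in the tool frame, in mm); z points along the fingers, y is the line along which they close (so a half turn about z gives the same grasp; the last joint's range is limited). The gripper opens to 85 mm and grips with 20 to 120 N. Pads are 22 mm wide; open, the fingers measure 114 mm over their backs; the gripper's body (76 mm by 85 mm) begins 54 mm behind the grasp point. The pads swing forward as they close: fully open they stand 13 mm farther back than shut.
Start: joints at [1.115, 0.353, 1.633, -0, 1.155, -0.002], TCP at [273.989, 561.746, 253.281] pointing down, gripper open.
Joint ranges: [-2.63, 2.63], [-0.92, 2.1], [0.06, 2.66], [-1.3, 4.44], [0, 2.69], [-3.02, 3.02]. Speed limits (rad/s): [2.22, 2.22, 2.79, 3.14, 3.14, 3.14].

INTERFACE

Orientations are given as [roll, pitch, yaw] about the fixed x, y, z axes, in that order (R = Rz(yaw) Ry(pitch) Rx(roll)).
In Python, from rig import r, viewer, ticket gives the robot as it stands (r), with the cameras (viewer) and the job (ticket).
- The arm moves only by the shell command python3 steer.py [FORCE], which reads ROWS from standard input. ROWS is a JSON list of rows, 1 to 5 of them, each of 7 numbers: a rotation vector rx, ry, rz in rad, then dx, dy, dz in mm, then the opening from 0.0 (shut) to 1.0 (fully open); each row shifts and turns the commanded pose from where the row before left it, along the tool's axes as they then stand; what a row does not reach is not made up. A row lasts 1/12 s, in which the tool goes at most 41.7 mm and 0.125 rad, less where a joint would pass 70% of its speed; a pose out of reach is approached as far as the arm can. The fingers move at their own pace and stop on an object; FORCE is the grip in N (left out, the last holds). Time passes only in rows, so rows that do not move let the fingers close. It prints the time, the measured TCP pose, the force, the opening and the grip force at its end. Input that does not fit is refused with a message, and nothing moves.
- r.sense(): the state, without advancing time (a new reading comes with each control period).
- viewer.grab_frame(name): name is "scene" or "top" or "wrist"; returns the picture (384x512x3 uint8, red, green, blue); there is no depth.
- viewer.camera_params(name): a dict with "fx", "fy", "cx", "cy" (pixels), "dist_coeffs" ([k1, k2, p1, p2, k3] as OpenCV has them; the pictures are not rectified), "rvec" (rotation vector, rad) and "tvec" (3), from world to camera coordinates, as OpenCV has them. Camera axes: x right, y down, z forward; pixel columns grow to the right and rows downward; lengths in mm; the calibration is good to about 2 mm. A picture is of the moment at which its call begins: read the wrist's pose just before it. camera_params takes no time and is no camera call; for the wrist camera it gives the pose at the moment of the call.
- ticket.sign_off(): hands the job in; it is judged then, once.
The state is a dict: "clock": time; "qpos": joint angles; "qvel": joint speeds; "joint_efforts": joint torques, N m; "eef_pos": TCP position; "tcp_rot": TCP orientation; "contact_force": force on the tool from outside, world axes, zero at the start; "wrist_torque": the same for the moment, N m; "opening": opening from 0.0 (shut) to 1.0 (fully open); "grasp_force": force on a finger pad.
Only numpy, scipy, OpenCV 4.12 (cv2) and the standard library are available. Lean on these libraries where they do the work, as an engineer would, in place of code of your own. Each camera call takes 0.05 s, during which the arm holds its last target. There are 200 camera calls.

## Working session

There is one attempt and no reset: what is moved stays moved. The work goes in short steps, Python scripts to look and compute and a shell command to move; the robot and the scene stay as the last step left them, time stands still between calls to the robot, and variables do not carry over. Pictures are saved under pics/ and viewed, at most 13 in all, crops included, and the job is handed in when it is done.

```bash
ls; mkdir -p pics; python3 - <<'E'
from rig import r, viewer, ticket
import cv2
for n in("scene","top"):
    cv2.imwrite(f"pics/{n}0.png",viewer.grab_frame(n)[:,:,::-1]); print(viewer.camera_params(n))
s=r.sense();print(s["clock"],s["eef_pos"],s["tcp_rot"],s["opening"])
E
```

```text
pics
rig.py
steer.py
{'fx': 348.75215172227837, 'fy': 348.75215172227837, 'cx': 254.1860566267351, 'cy': 194.19066148284026, 'dist_coeffs': array([0.03182938, 0.        , 0.        , 0.        , 0.        ]), 'rvec': array([ 0.76953989,  2.6913318 , -0.94066268]), 'tvec': array([ 454.73642521, -134.21387141, 1210.25111236])}
{'fx': 415.4258645795147, 'fy': 415.4258645795147, 'cx': 262.4964218116295, 'cy': 196.1909482530438, 'dist_coeffs': array([-0.00878043,  0.        ,  0.        ,  0.        ,  0.        ]), 'rvec': array([ 2.15302728, -2.16836291,  0.17605995]), 'tvec': array([ -11.45648125,  570.15015576, 1325.00394424])}
0.1 [273.80758927 561.39214851 252.6269764 ] [-3.14033780e+00  3.20414004e-05  2.68784667e+00] 1.0056759877466845
```

View pics/scene0.png

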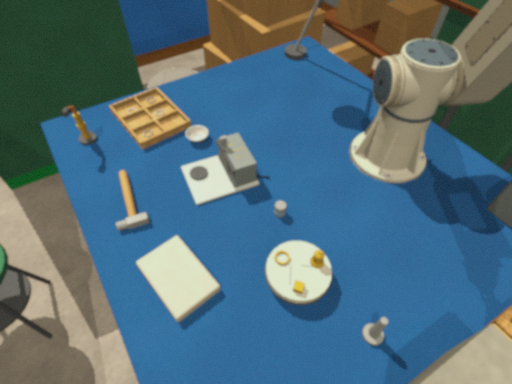

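View pics/top0.png

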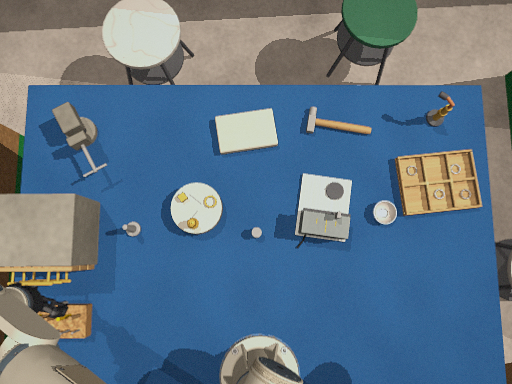

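The scene view shows the bell at about (318,258). In the top view the bell is at (193,223), the stage at (335,190), the tab near (338,215), the jar at (257,233), the dish at (385,212) and the mandrel at (132,229). Next I'll measure these.

```bash
cat > h.py <<'E'
import numpy as np, cv2
from rig import r, viewer, ticket
def ray(p,n,P=None):
    P=P or viewer.camera_params(n); K=np.array([[P["fx"],0,P["cx"]],[0,P["fy"],P["cy"]],[0,0,1]])
    u=cv2.undistortPoints(np.array(p,float).reshape(-1,1,2),K,P["dist_coeffs"]).reshape(-1,2)
    R=cv2.Rodrigues(P["rvec"])[0]; d=np.c_[u,np.ones(len(u))]@R; return -R.T@P["tvec"],d
def plane(p,n,z,P=None):
    c,d=ray(p,n,P); return (c+d*((z-c[2])/d[:,2])[:,None])[:,:2]
def proj(X,n,P=None):
    P=P or viewer.camera_params(n); K=np.array([[P["fx"],0,P["cx"]],[0,P["fy"],P["cy"]],[0,0,1]])
    return cv2.projectPoints(np.array(X,float).reshape(-1,1,3),P["rvec"],P["tvec"],K,P["dist_coeffs"])[0].reshape(-1,2)
def blobs(m,a=15):
    cs=cv2.findContours(m.astype(np.uint8),cv2.RETR_EXTERNAL,cv2.CHAIN_APPROX_NONE)[0]
    return [c for c in cs if cv2.contourArea(c)>a]
E
python3 - <<'E'
from h import *
im=cv2.imread("pics/top0.png"); sc=cv2.imread("pics/scene0.png")
hsv=cv2.cvtColor(im,cv2.COLOR_BGR2HSV)
H,S,V=[hsv[...,i].astype(int) for i in range(3)]
m=(S<70)&(V>150)
for c in blobs(m,100):
    x,y,w,h=cv2.boundingRect(c)
    if 160<x<420 and 160<y<250: 
        print("light",x,y,w,h,cv2.contourArea(c),cv2.minAreaRect(c), cv2.fitEllipse(c))
m=(S>110)&(H>12)&(H<32)
for c in blobs(m,8):
    x,y,w,h=cv2.boundingRect(c)
    if 160<x<230 and 160<y<250: print("brass",x,y,w,h,np.round(plane([[x+w/2,y+h/2]],"top",60)))
hs=cv2.cvtColor(sc,cv2.COLOR_BGR2HSV)
m=(hs[...,1]>130)&(hs[...,0]>12)&(hs[...,0]<32)
for c in blobs(m,8):
    x,y,w,h=cv2.boundingRect(c)
    if 260<x<335 and 235<y<310: print("brass sc",x,y,w,h)
# crops
a=cv2.resize(im[165:250,285:400],None,fx=6,fy=6,interpolation=cv2.INTER_CUBIC)
cv2.imwrite("pics/crop_lamp.png",a[:510,:690])
b=cv2.resize(im[175:240,165:230],None,fx=6,fy=6,interpolation=cv2.INTER_CUBIC)
b2=cv2.resize(sc[125:205,175:275],None,fx=4,fy=4,interpolation=cv2.INTER_CUBIC)
o=np.zeros((390,800,3),np.uint8);o[:,:390]=b;o[:320,400:800]=b2
cv2.imwrite("pics/crop2.png",o)
E
```

```text
light 373 200 24 25 420.5 ((384.75006103515625, 211.75003051757812), (23.33452033996582, 22.62741470336914), 45.0) ((384.743896484375, 211.87583923339844), (22.567785263061523, 23.841032028198242), 155.70391845703125)
light 171 182 51 52 1997.5 ((196.0, 207.5), (51.0, 50.0), 90.0) ((195.86233520507812, 207.46527099609375), (50.0761604309082, 50.831295013427734), 32.633785247802734)
light 295 173 57 66 2534.5 ((324.43292236328125, 206.10366821289062), (53.00714111328125, 61.952091217041016), 6.34019136428833) ((323.3232727050781, 204.3985137939453), (55.70719909667969, 68.50667572021484), 7.056604385375977)
brass 187 218 12 11 [[480. 208.]]
brass 204 196 13 11 [[551. 153.]]
brass 178 193 10 9 [[564. 241.]]
brass sc 294 282 10 11
brass sc 311 251 12 16
```

View pics/crop_lamp.png

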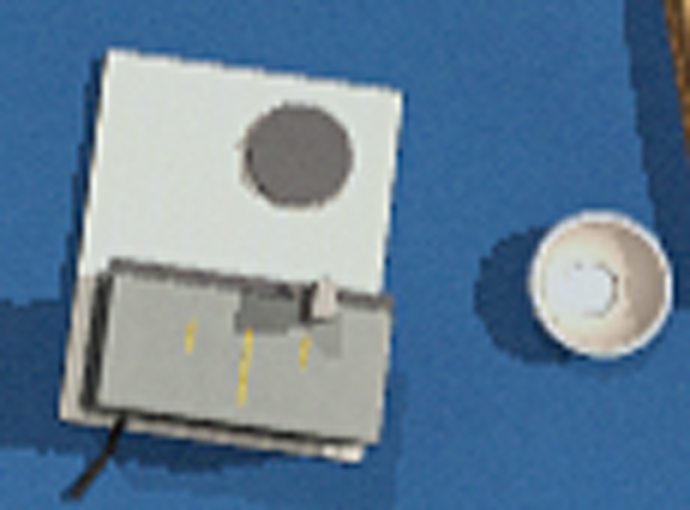

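View pics/crop2.png

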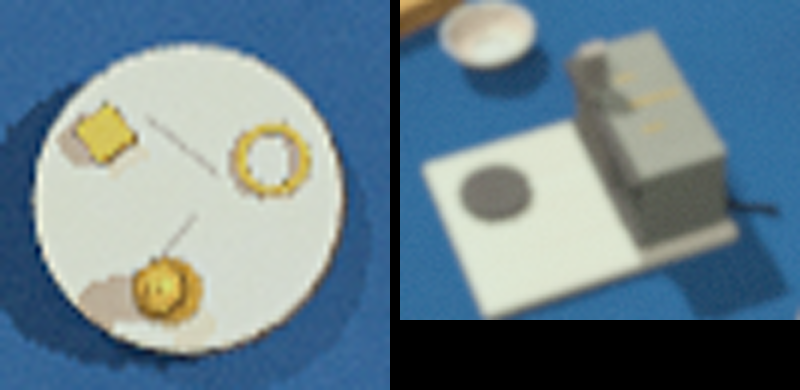

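The lamp crop shows the plate corners, the stage, three marks and the tab over the "shut" mark. The second crop shows the bell, with its stub at about (158,286) and its mouth offset to the right. Next is the lamp pose.

```bash
python3 - <<'E'
from h import *
def L(p): return (np.array(p,float)+.5)/6-.5+np.array([285,165])
def B(p): return (np.array(p,float)+.5)/6-.5+np.array([165,175])
im=cv2.imread("pics/top0.png"); hsv=cv2.cvtColor(im,cv2.COLOR_BGR2HSV)
# stage centroid: dark grey in plate
m=np.zeros(im.shape[:2],bool); m[178:203,322:348]=1
m&=(hsv[...,2]<170)&(hsv[...,1]<60)
c=max(blobs(m,50),key=cv2.contourArea); M=cv2.moments(c); st=[M["m10"]/M["m00"],M["m01"]/M["m00"]]
print("stage px",st,cv2.contourArea(c)); stage=plane([st],"top",16)[0]; print("stage",stage)
co=plane(L([(108,50),(402,90),(362,462),(62,420)]),"top",10); print("corners",co.round(1),[np.linalg.norm(co[i]-co[(i+1)%4]).round(1) for i in range(4)])
mk=plane(L([(190,337),(244,366),(305,352)]),"top",95); print("marks",mk.round(1))
# lamp frame fit: corners (100,85),(100,-85),(-110,-85),(-110,85), stage (55,-30)
src=np.array([(100,85),(100,-85),(-110,-85),(-110,85),(55,-30)],float); dst=np.vstack([co,stage])
a=src-src.mean(0); b=dst-dst.mean(0)
y=np.arctan2((a[:,0]*b[:,1]-a[:,1]*b[:,0]).sum(),(a*b).sum()); R=np.array([[np.cos(y),-np.sin(y)],[np.sin(y),np.cos(y)]])
t=dst.mean(0)-R@src.mean(0); print("yaw",y,"t",t,"res",(dst-src@R.T-t).round(1).tolist())
print("marks lamp",((mk-t)@R).round(1).tolist())
print("tab top px shut", proj([*(R@[-38,-30]+t),135],"top"), "crop seen", L([(327,298)]))
for nm,v in (("tabshut",(-38,-30)),("tabhalf",(-38,0)),("stage",(55,-30))): print(nm,(R@v+t).round(1))
# turntable
print("disc",plane([[195.9,207.5]],"top",50))
print("stub",plane(B([(158,286)]),"top",102),"mouth",plane(B([(167,291)]),"top",56))
# two-view: stub px scene? bounding box
sc=cv2.imread("pics/scene0.png");hs=cv2.cvtColor(sc,cv2.COLOR_BGR2HSV)
m=(hs[...,1]>110)&(hs[...,0]>10)&(hs[...,0]<32); m[:,:305]=0;m[:,335:]=0;m[:240]=0;m[275:]=0
c=max(blobs(m),key=cv2.contourArea);M=cv2.moments(c);x=[M["m10"]/M["m00"],M["m01"]/M["m00"]]
print("scene bell",cv2.boundingRect(c),x,plane([x],"scene",73))
s=plane(B([(158,286)]),"top",102)[0]
print("proj in scene top/bot",proj([[*s,102],[*s,50]],"scene"))
E
```

```text
stage px [334.1499644633973, 190.58990760483294] 234.5
stage [ 591.06990893 -257.35155458]
corners [[ 653.2 -153. ]
 [ 629.5 -319.3]
 [ 420.4 -288.9]
 [ 444.9 -122.8]] [np.float64(168.0), np.float64(211.3), np.float64(167.9), np.float64(210.5)]
marks [[ 483.7 -182. ]
 [ 468.3 -209.9]
 [ 475.4 -242.1]]
yaw -0.1431783111104941 t [ 541.71841785 -221.32920307] res [[0.3, -1.5], [0.9, 0.5], [-0.3, 0.8], [-0.1, -1.3], [-0.8, 1.5]]
marks lamp [[-63.0, 30.6], [-74.3, 0.8], [-62.6, -30.1]]
tab top px shut [[338.87119913 214.2769306 ]] crop seen [[339.08333333 214.25      ]]
tabshut [ 499.8 -245.6]
tabhalf [ 504.1 -215.9]
stage [ 591.9 -258.9]
disc [[532.84327858 200.65297868]]
stub [[481.15476234 208.33976679]] mouth [[481.99673188 210.30046485]]
scene bell (311, 251, 13, 17) [317.3379790940767, 259.27409988385597] [[485.35644716 216.06532496]]
proj in scene top/bot [[318.44035414 250.40942182]
 [315.42717821 260.49010583]]
```

```bash
cat >> h.py <<'E'
from scipy.spatial.transform import Rotation as Rn
def go(*t):
    s=r.sense(); R=Rn.from_euler("xyz",s["tcp_rot"])
    print("at",np.round(s["eef_pos"],1),"rot",np.round(s["tcp_rot"],4),"tool delta",np.round(R.inv().apply(np.array(t)-s["eef_pos"]),1),"F",np.round(s["contact_force"],1),"open",round(s["opening"],3),"t",round(s["clock"],2))
E
echo '[[0, 0, -0.104, 0, 0, 0, 1], [0, 0, -0.104, 0, 0, 0, 1], [0, 0, -0.104, 0, 0, 0, 1], [0, 0, 0, 0, 0, 0, 1]]' | python3 steer.py
python3 -c "
from h import *
go(482,210,240); print(r.nose_length)"
```

```text
clock: 0.43
eef_pos: [273.9, 561.5, 252.9]
tcp_rot: [-3.141, -0.0, 3.004]
contact_force: [0.6, 0.6, 0.1]
opening: 1.002
grasp_force: 0.0
at [273.9 561.5 252.9] rot [-3.1409e+00 -2.0000e-04  3.0045e+00] tool delta [-254.2 -319.8   13.1] F [0.6 0.6 0.1] open 1.002 t 0.43
22.0
```

```bash
echo '[[0, 0, 0, -24, -30, 0, 1], [0, 0, 0, -24, -30, 0, 1], [0, 0, 0, -24, -30, 0, 1], [0, 0, 0, -24, -30, 0, 1], [0, 0, 0, -24, -30, 0, 1]]' | python3 steer.py >/dev/null
echo '[[0, 0, 0, -24, -30, 0, 1], [0, 0, 0, -24, -30, 0, 1], [0, 0, 0, -24, -30, 0, 1], [0, 0, 0, -24, -30, 0, 1], [0, 0, 0, -24, -30, 0, 1]]' | python3 steer.py >/dev/null
echo '[[0, 0, 0, -14, -20, 13, 1], [0, 0, 0, 0, 0, 0, 1], [0, 0, 0, 0, 0, 0, 1], [0, 0, 0, 0, 0, 0, 1]]' | python3 steer.py
python3 - <<'E'
from h import *
go(482,210,240)
P=viewer.camera_params("wrist");im=viewer.grab_frame("wrist")[:,:,::-1];cv2.imwrite("pics/wrist1.png",im)
np.save("w1.npy",P,allow_pickle=True)
print(proj([[482,210,50],[482,210,102],[482,210,90]],"wrist",P))
E
```

```text
clock: 1.6
eef_pos: [480.0, 209.3, 240.3]
tcp_rot: [3.141, -0.0, 2.997]
contact_force: [-0.7, -0.1, 0.5]
opening: 1.0
grasp_force: 0.0
at [480.  209.3 240.3] rot [ 3.1414e+00 -5.0000e-04  2.9972e+00] tool delta [-1.8  1.   0.3] F [-0.7 -0.1  0.5] open 1.0 t 1.6
[[254.21844756 171.70112773]
 [254.43022528 183.43184686]
 [254.37463529 180.35078818]]
```

View pics/wrist1.png

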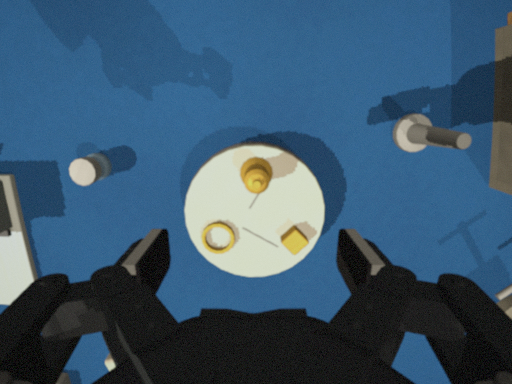

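The wrist view shows the bell with its mouth at about (256,172) and stub at (258,184), against predicted (254,172) and (254,183). The estimate is about right, so I'll refine it.

```bash
python3 - <<'E'
from h import *
P=np.load("w1.npy",allow_pickle=True).item(); im=cv2.imread("pics/wrist1.png"); hs=cv2.cvtColor(im,cv2.COLOR_BGR2HSV)
m=(hs[...,1]>140)&(hs[...,0]>8)&(hs[...,0]<32); m[:145]=0;m[205:]=0;m[:,:235]=0;m[:,280:]=0
c=max(blobs(m),key=cv2.contourArea);x,y,w,h=cv2.boundingRect(c);print(x,y,w,h)
for v in range(y,y+h,4): q=np.where(m[v])[0];print(v,q.min(),q.max(),end=" | ")
g=(hs[...,1]<90)&(hs[...,2]>170);g[:135]=0;g[:,:180]=0;g[:,330:]=0;g[280:]=0
c=max(blobs(g,500),key=cv2.contourArea);e=cv2.fitEllipse(cv2.convexHull(c));print("disc",e,plane([e[0]],"wrist",50,P))
print("stub",plane([[257.5,184]],"wrist",102,P),"mouthcol",plane([[x+w/2-.5,171.7]],"wrist",50,P))
a=np.linspace(0,6.3,60);X=np.c_[482+19*np.cos(a),210+19*np.sin(a),50+0*a];p=proj(X,"wrist",P);print("pred mouth",p.min(0),p.max(0))
E
```

```text
241 158 31 35
158 253 257 | 162 246 267 | 166 243 269 | 170 241 270 | 174 241 271 | 178 242 269 | 182 245 267 | 186 246 266 | 190 250 263 | disc ((254.03004455566406, 210.8406524658203), (131.0944366455078, 139.4881134033203), 90.54374694824219) [[528.43207299 203.0809575 ]]
stub [[482.97316902 212.81060725]] mouthcol [[482.28785074 211.99062567]]
pred mouth [237.40270553 154.99881314] [271.02299342 187.88438144]
```

```bash
echo '[[0, 0, 0, -3, 3.2, 30, 1], [0, 0, 0, 0, 0, 38, 1], [0, 0, 0, 0, 0, 38, 1], [0, 0, 0, 0, 0, 30, 1], [0, 0, 0, 0, 0, 14, 1]]' | python3 steer.py>/dev/null; echo '[[0, 0, 0, 0, 0, 0, 1], [0, 0, 0, 0, 0, 0, 1], [0, 0, 0, 0, 0, 0, 1]]' | python3 steer.py
python3 - <<'E'
from h import *
go(483.5,212,89)
cv2.imwrite("pics/w2.png",viewer.grab_frame("wrist")[:,:,::-1])
E
```

```text
clock: 2.32
eef_pos: [484.3, 212.9, 91.6]
tcp_rot: [3.141, 0.002, 3.0]
contact_force: [0.2, 0.7, 0.6]
opening: 0.999
grasp_force: 0.0
at [484.3 212.9  91.6] rot [3.1406e+00 1.6000e-03 3.0005e+00] tool delta [ 0.7 -1.   2.6] F [0.2 0.7 0.6] open 0.999 t 2.32
```

View pics/w2.png

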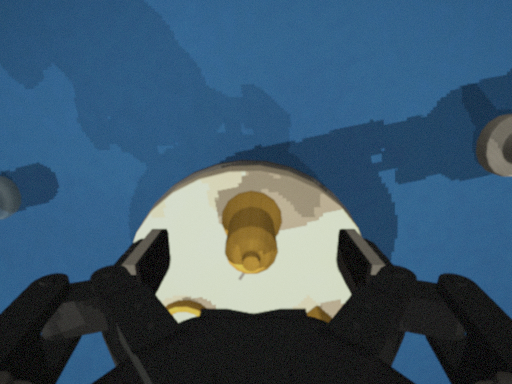

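The bell sits between the fingers, with its stub at about (251,263) and the finger midline at about column 254. I'll check the radial offset and then close.

```bash
python3 - <<'E'
from h import *
print("stub",plane([[251,263]],"wrist",102)); print("mouth mid?",proj([[484,212,50],[484,212,102],[484,212,90]],"wrist"))
E
echo '[[0, 0, 0, 0, 0, 2, 1], [0, 0, 0, 0, 0, 0, 0.6], [0, 0, 0, 0, 0, 0, 0.5], [0, 0, 0, 0, 0, 0, 0.4], [0, 0, 0, 0, 0, 0, 0.35]]' | python3 steer.py 30
```

```text
stub [[483.58343585 211.72282968]]
mouth mid? [[252.02381618 219.29551483]
 [251.75305088 263.74284227]
 [251.83263289 250.63706233]]
clock: 2.78
eef_pos: [483.8, 211.8, 88.6]
tcp_rot: [3.141, 0.0, 3.0]
contact_force: [0.6, 0.0, -0.1]
opening: 0.453
grasp_force: 0.0
```

Well centred: the stub is at (483.6, 211.7) and the TCP at (483.8, 211.8). Closing now.

```bash
echo '[[0, 0, 0, 0, 0, 0, 0.3], [0, 0, 0, 0, 0, 0, 0.2], [0, 0, 0, 0, 0, 0, 0.1], [0, 0, 0, 0, 0, 0, 0], [0, 0, 0, 0, 0, 0, 0]]' | python3 steer.py 30; echo '[[0, 0, 0, 0, 0, 0, 0], [0, 0, 0, 0, 0, 0, 0], [0, 0, 0, 0, 0, 0, 0]]' | python3 steer.py 30
```

```text
clock: 3.2
eef_pos: [483.7, 211.9, 88.5]
tcp_rot: [3.141, 0.0, 3.0]
contact_force: [-1.9, 0.8, 5.6]
opening: 0.292
grasp_force: 29.6
clock: 3.45
eef_pos: [483.8, 211.9, 88.5]
tcp_rot: [3.141, 0.0, 3.0]
contact_force: [-1.5, 0.0, 5.3]
opening: 0.293
grasp_force: 29.6
```

```bash
echo '[[0, 0, 0, 0, 0, -3, 0], [0, 0, 0, 0, 0, -6, 0], [0, 0, 0, 0, 0, -20, 0], [0, 0, 0, 0, 0, -30, 0], [0, 0, 0, 0, 0, -30, 0]]' | python3 steer.py; echo '[[0, 0, 0, 0, 0, -21, 0], [0, 0, 0, 0, 0, 0, 0], [0, 0, 0, 0, 0, 0, 0]]' | python3 steer.py; python3 - <<'E'
from h import *
go(591.5,-258.2,200)
im=viewer.grab_frame("wrist")[:,:,::-1];cv2.imwrite("pics/w3.png",im)
s=r.sense()["eef_pos"]; z=s[2]-38.5
print(proj([[*s[:2],z],[*s[:2],z+52]],"wrist"))
E
```

```text
clock: 3.87
eef_pos: [482.9, 211.4, 177.9]
tcp_rot: [-3.14, -0.002, 3.0]
contact_force: [1.0, 0.5, -0.8]
opening: 0.293
grasp_force: 29.7
clock: 4.12
eef_pos: [484.3, 212.1, 199.6]
tcp_rot: [3.14, 0.002, 3.0]
contact_force: [-0.4, 0.2, -2.2]
opening: 0.293
grasp_force: 29.7
at [484.3 212.1 199.6] rot [3.1401e+00 2.4000e-03 2.9998e+00] tool delta [-172.6 -450.4   -0.7] F [-0.4  0.2 -2.2] open 0.293 t 4.12
[[253.59060264 222.24840586]
 [253.79124269 268.78952155]]
```

View pics/w3.png

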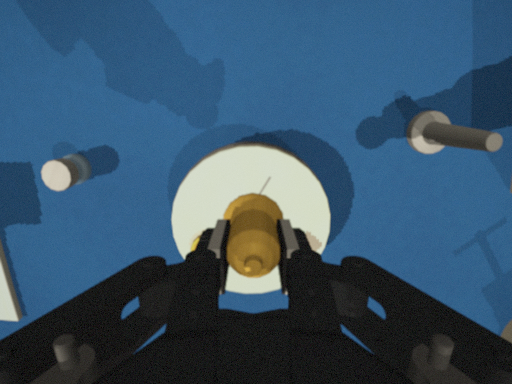

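The bell is held upright, with its stub at (253,267) as predicted, and it is clear of the disc. Carrying it over.

```bash
echo '[[0, 0, 0, -7, -18, 0, 0], [0, 0, 0, -14, -35, 0, 0], [0, 0, 0, -14, -35, 0, 0], [0, 0, 0, -14, -35, 0, 0], [0, 0, 0, -14, -35, 0, 0]]' | python3 steer.py>/dev/null
echo '[[0, 0, 0, -14, -35, 0, 0], [0, 0, 0, -14, -35, 0, 0], [0, 0, 0, -14, -35, 0, 0], [0, 0, 0, -14, -35, 0, 0], [0, 0, 0, -14, -35, 0, 0]]' | python3 steer.py>/dev/null
echo '[[0, 0, 0, -14, -35, 0, 0], [0, 0, 0, -14, -35, 0, 0], [0, 0, 0, -7, -28, 0, 0], [0, 0, 0, -3, -12, 0, 0], [0, 0, 0, 0, 0, 0, 0]]' | python3 steer.py
echo '[[0, 0, 0, 0, 0, 0, 0], [0, 0, 0, 0, 0, 0, 0], [0, 0, 0, 0, 0, 0, 0]]' | python3 steer.py
python3 - <<'E'
from h import *
go(591.5,-258.2,54.5)
P=viewer.camera_params("wrist");im=viewer.grab_frame("wrist")[:,:,::-1];cv2.imwrite("pics/w4.png",im)
np.save("w4.npy",P,allow_pickle=True)
print(proj([[591.5,-258.2,16],[499.8,-245.6,135],[504.1,-215.9,135]],"wrist",P))
E
```

```text
clock: 5.42
eef_pos: [589.5, -253.2, 196.3]
tcp_rot: [3.141, -0.002, 2.997]
contact_force: [-0.3, -0.1, -1.2]
opening: 0.292
grasp_force: 29.7
clock: 5.67
eef_pos: [590.0, -249.3, 197.8]
tcp_rot: [3.141, -0.001, 3.001]
contact_force: [0.3, -0.0, -0.6]
opening: 0.289
grasp_force: 29.7
at [ 590.  -249.3  197.8] rot [ 3.1410e+00 -1.1000e-03  3.0011e+00] tool delta [ -2.9  -8.7 143.3] F [ 0.3 -0.  -0.6] open 0.289 t 5.67
[[245.45386893 174.27234044]
 [238.92240451  70.54887758]
 [287.72773882  70.81647581]]
```

View pics/w4.png

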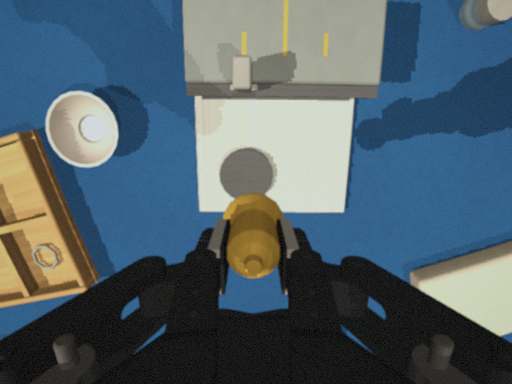

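The stage is at about (247,174), close to the prediction of (245,174), and the tab is at (242,72). The bell is still held. I'll refine the stage position in this view, since it shares the tool's calibration.

```bash
python3 - <<'E'
from h import *
P=np.load("w4.npy",allow_pickle=True).item(); im=cv2.imread("pics/w4.png"); hs=cv2.cvtColor(im,cv2.COLOR_BGR2HSV)
m=(hs[...,2]<150)&(hs[...,1]<70); m[:135]=0;m[192:]=0;m[:,:210]=0;m[:,285:]=0
c=max(blobs(m,100),key=cv2.contourArea);print(cv2.boundingRect(c),cv2.contourArea(c))
p=c.reshape(-1,2); p=p[p[:,1]<188]; w=plane(p,"wrist",16,P)
A=np.c_[2*w,np.ones(len(w))];s=np.linalg.lstsq(A,(w**2).sum(1),rcond=None)[0];print("stage",s[:2],"rad",np.sqrt(s[2]+s[0]**2+s[1]**2))
print("tab",plane([[242,70]],"wrist",135,P))
E
```

```text
(220, 148, 53, 44) 1886.0
stage [ 591.69248797 -257.26018072] rad 28.855825279234264
tab [[ 499.75145763 -243.68028401]]
```

```bash
echo '[[0, 0, 0, -2.8, -8.1, 15, 0], [0, 0, 0, 0, 0, 35, 0], [0, 0, 0, 0, 0, 35, 0], [0, 0, 0, 0, 0, 35, 0], [0, 0, 0, 0, 0, 12, 0]]' | python3 steer.py >/dev/null; echo '[[0, 0, 0, 0, 0, 5, 0], [0, 0, 0, 0, 0, 0, 0], [0, 0, 0, 0, 0, 0, 0], [0, 0, 0, 0, 0, 0, 0]]' | python3 steer.py; python3 -c "
from h import *
go(591.6,-257.7,54.5)"
```

```text
clock: 6.47
eef_pos: [593.4, -259.9, 63.3]
tcp_rot: [-3.141, 0.003, 3.0]
contact_force: [0.6, 0.7, -0.7]
opening: 0.288
grasp_force: 29.8
at [ 593.4 -259.9   63.3] rot [-3.1407  0.0032  2.9999] tool delta [2.1 1.9 8.8] F [ 0.6  0.7 -0.7] open 0.288 t 6.47
```

```bash
echo '[[0, 0, 0, 1, 1, 3, 0], [0, 0, 0, 0, 0, 0, 0], [0, 0, 0, 0, 0, 0, 0], [0, 0, 0, 0, 0, 0, 0], [0, 0, 0, 0, 0, 0, 0]]' | python3 steer.py; python3 -c "
from h import *
go(591.6,-257.7,54.5)"
```

```text
clock: 6.88
eef_pos: [591.2, -258.3, 58.6]
tcp_rot: [-3.141, 0.0, 3.0]
contact_force: [-0.3, -0.1, -0.2]
opening: 0.286
grasp_force: 29.8
at [ 591.2 -258.3   58.6] rot [-3.1415e+00  4.0000e-04  2.9998e+00] tool delta [-0.3  0.6  4.1] F [-0.3 -0.1 -0.2] open 0.286 t 6.88
```

```bash
for i in 1 2; do echo '[[0, 0, 0, 0, 0, 1, 0], [0, 0, 0, 0, 0, 1, 0], [0, 0, 0, 0, 0, 0, 0], [0, 0, 0, 0, 0, 0, 0]]' | python3 steer.py | grep -E 'eef|contact|opening'; done
```

```text
eef_pos: [591.0, -258.1, 56.1]
contact_force: [-0.2, -0.4, -1.0]
opening: 0.288
eef_pos: [591.2, -258.3, 54.6]
contact_force: [-1.5, 0.9, 4.9]
opening: 0.285
```

```bash
echo '[[0, 0, 0, 0, 0, -0.5, 0], [0, 0, 0, 0, 0, 0, 0.35], [0, 0, 0, 0, 0, 0, 0.45], [0, 0, 0, 0, 0, 0, 0.6], [0, 0, 0, 0, 0, 0, 0.8]]' | python3 steer.py 20; echo '[[0, 0, 0, 0, 0, 0, 1], [0, 0, 0, 0, 0, 0, 1], [0, 0, 0, 0, 0, 0, 1], [0, 0, 0, 0, 0, 0, 1]]' | python3 steer.py; echo '[[0, 0, 0, 0, 0, -10, 1], [0, 0, 0, 0, 0, -30, 1], [0, 0, 0, 0, 0, -35, 1], [0, 0, 0, 0, 0, -35, 1], [0, 0, 0, 0, 0, -35, 1]]' | python3 steer.py
python3 - <<'E'
from h import *
go(500,-244,190)
P=viewer.camera_params("wrist");im=viewer.grab_frame("wrist")[:,:,::-1];cv2.imwrite("pics/w5.png",im)
print(proj([[591.6,-257.7,16],[591.6,-257.7,68],[499.7,-244.5,135]],"wrist",P))
E
```

```text
clock: 7.97
eef_pos: [591.1, -258.2, 54.7]
tcp_rot: [3.142, -0.0, 3.0]
contact_force: [0.1, 0.2, -0.3]
opening: 0.722
grasp_force: 0.0
clock: 8.3
eef_pos: [591.1, -258.2, 54.8]
tcp_rot: [3.142, 0.0, 3.0]
contact_force: [0.2, 0.2, 0.4]
opening: 1.0
grasp_force: 0.0
clock: 8.72
eef_pos: [590.8, -258.1, 202.0]
tcp_rot: [-3.142, 0.0, 3.0]
contact_force: [-0.1, -0.1, 1.0]
opening: 1.005
grasp_force: 0.0
at [ 590.8 -258.1  202. ] rot [-3.1416  0.      2.9998] tool delta [91.9  1.1 12. ] F [-0.1 -0.1  1. ] open 1.005 t 8.72
[[253.81462853 171.43316882]
 [253.94443027 183.33622721]
 [254.49821249  67.35395147]]
```

View pics/w5.png

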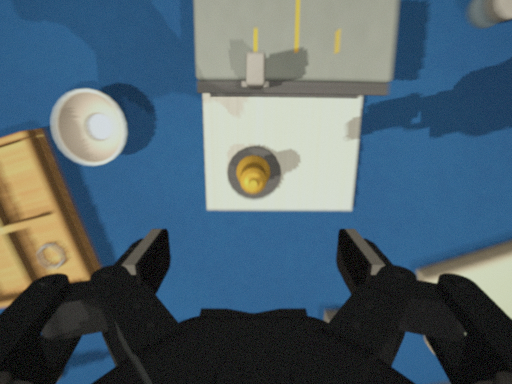

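The bell stands upright in the middle of the stage: mouth and stage are concentric at about (254,172), and the stub is at (254,181). The tab is at (256,68). I'll move above the tab.

```bash
echo '[[0, 0, 0, 20, 1, 0, 1], [0, 0, 0, 35, 1, 0, 1], [0, 0, 0, 27, 0, 0, 1], [0, 0, 0, 10, 0, 0, 1], [0, 0, 0, 0, 0, 0, 1]]' | python3 steer.py>/dev/null; echo '[[0, 0, 0, 0, 0, 0, 1], [0, 0, 0, 0, 0, 0, 1], [0, 0, 0, 0, 0, 0, 1], [0, 0, 0, 0, 0, 0, 1]]' | python3 steer.py >/dev/null
python3 -c "
from h import *
go(500,-243.5,124)"
```

```text
at [ 501.3 -243.4  199.7] rot [-3.1415e+00  4.0000e-04  3.0001e+00] tool delta [ 1.3 -0.3 75.7] F [ 0.4 -0.8  0.3] open 0.999 t 9.52
```

```bash
echo '[[0, 0, 0, 1, 0, 15, 1], [0, 0, 0, 0, 0, 30, 1], [0, 0, 0, 0, 0, 20, 1], [0, 0, 0, 0, 0, 10, 1], [0, 0, 0, 0, 0, 0, 1]]' | python3 steer.py; echo '[[0, 0, 0, 0, 0, 0, 0.8], [0, 0, 0, 0, 0, 0, 0.6], [0, 0, 0, 0, 0, 0, 0.4], [0, 0, 0, 0, 0, 0, 0.3], [0, 0, 0, 0, 0, 0, 0.25]]' | python3 steer.py 40; echo '[[0, 0, 0, 0, 0, 0, 0.2], [0, 0, 0, 0, 0, 0, 0.1], [0, 0, 0, 0, 0, 0, 0], [0, 0, 0, 0, 0, 0, 0], [0, 0, 0, 0, 0, 0, 0]]' | python3 steer.py;echo '[[0, 0, 0, 0, 0, 0, 0], [0, 0, 0, 0, 0, 0, 0], [0, 0, 0, 0, 0, 0, 0]]' | python3 steer.py
python3 -c "
from h import *
go(504.1,-215.9,124)"
```

```text
clock: 9.93
eef_pos: [498.4, -242.5, 122.5]
tcp_rot: [3.14, -0.004, 3.0]
contact_force: [-0.3, 0.7, -0.1]
opening: 1.001
grasp_force: 0.0
clock: 10.35
eef_pos: [499.7, -243.3, 125.7]
tcp_rot: [-3.141, 0.001, 3.0]
contact_force: [0.7, -0.2, -0.2]
opening: 0.297
grasp_force: 0.0
clock: 10.77
eef_pos: [499.5, -243.6, 125.3]
tcp_rot: [-3.141, 0.001, 3.0]
contact_force: [-2.2, -2.6, 5.8]
opening: 0.133
grasp_force: 40.0
clock: 11.02
eef_pos: [499.5, -243.6, 125.3]
tcp_rot: [-3.141, 0.001, 3.0]
contact_force: [-2.1, -2.9, 7.0]
opening: 0.135
grasp_force: 40.0
at [ 499.5 -243.6  125.3] rot [-3.1409e+00  6.0000e-04  2.9997e+00] tool delta [-0.7 28.   1.3] F [-2.1 -2.9  7. ] open 0.135 t 11.02
```

```bash
echo '[[0, 0, 0, 0, 4, 0, 0], [0, 0, 0, 0, 6, 0, 0], [0, 0, 0, 0, 6, 0, 0], [0, 0, 0, 0, 6, 0, 0], [0, 0, 0, 0, 4, 0, 0]]' | python3 steer.py>/dev/null; echo '[[0, 0, 0, 0, 2, 0, 0], [0, 0, 0, 0, 0, 0, 0], [0, 0, 0, 0, 0, 0, 0], [0, 0, 0, 0, 0, 0, 0], [0, 0, 0, 0, 0, 0, 0]]' | python3 steer.py
python3 - <<'E'
from h import *
go(504.1,-215.9,124)
P=viewer.camera_params("wrist");a=viewer.grab_frame("wrist")[:,:,::-1];b=viewer.grab_frame("top")[:,:,::-1];c=viewer.grab_frame("scene")[:,:,::-1]
for n,i in zip("abc",(a,b,c)): cv2.imwrite(f"pics/end_{n}.png",i)
o=np.zeros((600,800,3),np.uint8);o[:300,:400]=cv2.resize(a,(400,300));z=cv2.resize(c[120:195,165:265],(400,300),interpolation=cv2.INTER_CUBIC);o[:300,400:]=z
o[300:,:400]=cv2.resize(b[170:245,280:380],(400,300),interpolation=cv2.INTER_CUBIC);cv2.imwrite("pics/end.png",o)
E
```

```text
clock: 11.85
eef_pos: [503.5, -216.5, 125.3]
tcp_rot: [-3.14, 0.001, 3.0]
contact_force: [-2.8, -5.5, 5.1]
opening: 0.137
grasp_force: 39.9
at [ 503.5 -216.5  125.3] rot [-3.1399e+00  1.1000e-03  2.9999e+00] tool delta [-0.5  0.6  1.3] F [-2.8 -5.5  5.1] open 0.137 t 11.85
```

View pics/end.png

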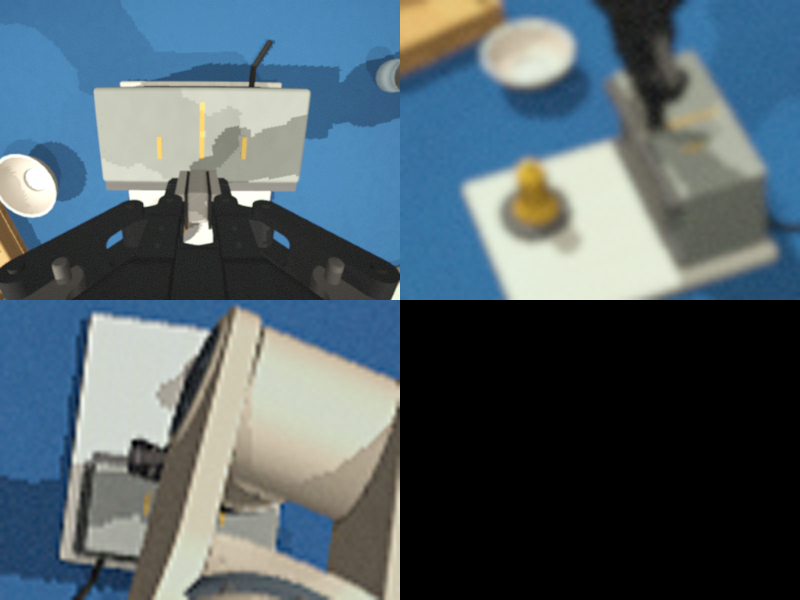

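The bell stands on the stage. In the wrist view the tab, between the fingers at about column 253, looks 2–3 mm short of the long mark at about column 259. I'll measure it.

```bash
python3 - <<'E'
from h import *
im=cv2.imread("pics/end_a.png"); hs=cv2.cvtColor(im,cv2.COLOR_BGR2HSV)
R=lambda y:np.array([[np.cos(y),-np.sin(y)],[np.sin(y),np.cos(y)]]); 
s=r.sense(); ly=np.array([-np.sin(-.1432),np.cos(-.1432)]); tcp=s["eef_pos"][:2]@ly
m=(hs[...,0]>14)&(hs[...,0]<32)&(hs[...,1]>90); m[:,:190]=0; m[:,330:]=0; m[225:]=0;m[:120]=0
for c in blobs(m,10):
    x,y,w,h=cv2.boundingRect(c); q=[x+w/2-.5,y+h/2-.5]; print((x,y,w,h),"y rel TCP",(plane([q],"wrist",95)[0]@ly-tcp).round(2))
z=im[195:325,205:305]; cv2.imwrite("pics/tabcrop.png",cv2.resize(z,(600,780)[:2][0:1]+(600,) ,interpolation=cv2.INTER_CUBIC))
print("tcp px",proj([*s["eef_pos"][:2],135],"wrist"), "lamp y of tcp",tcp-np.array([541.7,-221.3])@ly)
E
```

```text
(309, 175, 7, 29) y rel TCP 32.56
(201, 175, 7, 28) y rel TCP -27.83
(256, 131, 6, 73) y rel TCP 2.55
tcp px [[253.71061827 264.06290613]] lamp y of tcp -0.6753125418100012
```

View pics/tabcrop.png

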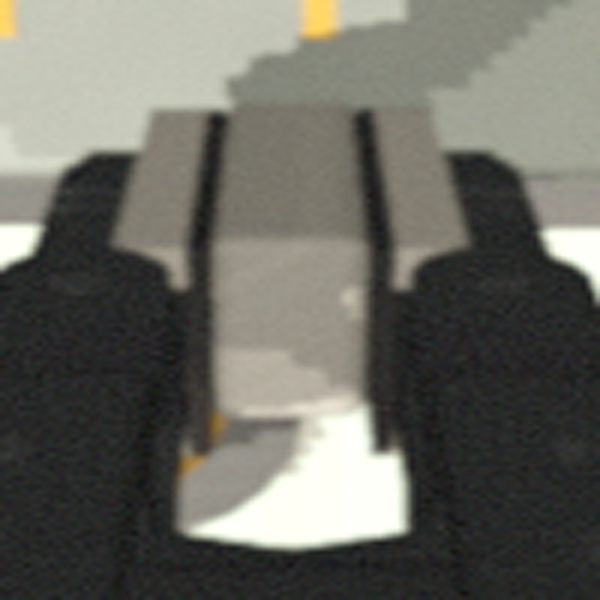

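The tab centre at (253.5) coincides with the TCP, and the three marks agree that the tab is about 2.4 mm short. The 27.4 mm travelled since the shut stop says the same. I'll nudge it by 2.4 mm.

```bash
echo '[[0, 0, 0, 0, 1.5, 0, 0], [0, 0, 0, 0, 0.9, 0, 0], [0, 0, 0, 0, 0, 0, 0], [0, 0, 0, 0, 0, 0, 0], [0, 0, 0, 0, 0, 0, 0]]' | python3 steer.py; python3 - <<'E'
from h import *
P=viewer.camera_params("wrist");im=viewer.grab_frame("wrist")[:,:,::-1]; hs=cv2.cvtColor(im,cv2.COLOR_BGR2HSV)
s=r.sense(); ly=np.array([-np.sin(-.1432),np.cos(-.1432)]); tcp=s["eef_pos"][:2]@ly
m=(hs[...,0]>14)&(hs[...,0]<32)&(hs[...,1]>90); m[:,:190]=0; m[:,330:]=0; m[225:]=0;m[:120]=0
for c in blobs(m,10):
    x,y,w,h=cv2.boundingRect(c); print((x,y,w,h),(plane([[x+w/2-.5,y+h/2-.5]],"wrist",95,P)[0]@ly-tcp).round(2))
g=im[236].astype(int).sum(1)[230:285]; print(g.tolist())
E
```

```text
clock: 12.42
eef_pos: [503.8, -214.1, 125.3]
tcp_rot: [-3.14, 0.001, 3.0]
contact_force: [-2.3, -7.3, 4.3]
opening: 0.13
grasp_force: 39.9
(304, 175, 8, 29) 30.06
(197, 175, 6, 28) -30.33
(252, 131, 5, 72) 0.12
[370, 364, 369, 374, 370, 368, 341, 276, 157, 87, 125, 225, 304, 327, 350, 338, 347, 348, 347, 346, 353, 351, 346, 351, 359, 357, 352, 354, 348, 347, 343, 343, 332, 321, 284, 201, 135, 96, 145, 278, 357, 372, 363, 371, 370, 376, 369, 365, 377, 368, 295, 196, 167, 154, 135]
```

```bash
python3 -c "
from rig import r, viewer, ticket
print(ticket.sign_off())"
```

```text
the job is handed in; nothing more can be done
None
```

The bell stands upright and released in the middle of the stage, and the gripper is holding the shutter at half open: the tab is within about 0.2 mm of the long middle mark by the wrist camera. I handed the job in at about 12.5 s; it returned no verdict.

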